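# Open the fittings carton and take out the union

## Task

Fold both top flaps of the cardboard carton outwards, well past upright, so the box stands wide open. Then take out the one fitting that is a round tube with an eight-sided collar round its middle and set it down in the shallow open steel tray without dropping it. Leave the flaps folded back, the other fittings in the carton, and the wrench and the blue bottle where they are.

Things in the scene. Friction and masses are not known exactly. Their poses are not given: they have to be found in the camera images.
- carton: Cardboard carton, fixed to the bench, 290 (its x) x 190 (its y) x 85 mm high, walls and floor 5 mm. Origin at the centre of its underside, z up. A flap is hinged along each long upper rim (y = +92 and -92 mm, 85 mm up). On its floor lie four steel fittings in a row along x, about 66 mm apart, in any order, at most 28 mm high.
- flap_left (a joint): Flap on the carton's +y rim: 282 mm long, 70 mm from hinge to free edge, 4 mm thick, 30 g. Rad: 0 flat over the opening, 1.57 upright, 2.7 a stop, folded outwards. Stiff crease (0.02 N m): stays where left. Starts 0.3 to 0.7. Laid flat the two flaps leave a 44 mm gap along the carton's middle, wider when raised. Low down, a level push on the free edge binds: lift it along its arc.
- flap_right (a joint): The same flap on the carton's -y rim; same size, stiffness and meaning of the angle (0 flat over the opening, 1.57 upright, stop at 2.7 folded outwards towards -y). Starts 0.3 to 0.7.
- flap_left_edge (a point): Middle of the left flap's free edge, 70 mm from its hinge line.
- flap_right_edge (a point): Middle of the right flap's free edge, 70 mm from its hinge line.
- union: The fitting wanted: steel union, a round tube 18 mm in diameter and 78 mm long with an octagonal collar, 24 mm across flats and 30 mm long, round its middle. 100 to 200 g. Lies on a flat of the collar, its long axis along its y, within 0.35 rad of the carton's y. Origin at the centre of its underside (the bottom flat of the collar); collar axis 12 mm above it.
- tee: Another steel fitting, stays in the carton: T shape, 24 mm thick, run 60 mm long along its y, branch towards its x. Origin under its middle.
- elbow: Another steel fitting, stays in the carton: L-shaped elbow, 24 mm thick, about 46 mm each way. Origin under its middle.
- coupling: Another steel fitting, stays in the carton: short hexagonal coupling, hexagon over its whole length of 36 mm, 28 mm across flats. Origin under its middle.
- tray: Shallow open steel tray, empty, fixed to the bench, 150 (its x) x 190 (its y) x 26 mm high, walls and floor 3 mm. Origin at the centre of its underside. Stands to the left or to the right of the carton; a closed black plastic socket case about 45 mm high stands on the other side.
- wrench: Loose steel wrench lying flat on the bench beyond the carton, to the right; leave alone.
- oil: Blue plastic bottle, 60 mm across, 120 mm high, standing beyond the carton, to the left; leave alone.

How it is judged:
By the outcome, as a careful person would: the job done as asked, in the order asked, and still so for the second after the job is handed in, with the robot touching nothing.
It also fails if it takes over 72 s, if anything falls off the work surface, if the arm or the gripper's body presses on something with over 40 N, if the wrist force passes 120 N, or if a joint passes its speed limit or range.

## Robot

A 7-joint arm with a two-finger parallel gripper is mounted at the origin on the work surface. World frame = base frame: x ahead of the robot, y to its left, z up, the work surface at z = 0. Lengths are in m, angles in rad, forces in N, time in s.
With the tool pointing down it reaches from about 0.35 to 0.9 m from the base axis. Payload 8.1 kg.
Tool frame: the origin (TCP) lies midway between the tips of the shut fingers; the grasp point (between the pads) lies arm.grasp_offset behind it (arm.grasp_offset is the distance from the TCP to the grasp point, in m); z points along the fingers, y is the line along which they close (so a half turn about z gives the same grasp; the last joint's range is limited). The gripper opens to 92 mm and grips with 3 to 60 N. Pads are 19 mm wide; open, the fingers measure 130 mm over their backs; the gripper's body (75 mm by 190 mm) begins 47 mm behind the grasp point.
Start: joints at [1.224, 0.434, 0.025, 1.573, -0.012, 1.134, -0.075], TCP at [0.151, -0.607, 0.227] pointing down, gripper open.
Joint ranges: [-2.62, 2.62], [-0.44, 2.09], [-1.27, 1.32], [0.08, 2.57], [-1.32, 4.46], [0.12, 2], [-2.74, 2.74]. Speed limits (rad/s): [2.22, 2.22, 3.01, 3.01, 3.14, 3.14, 3.14].

## Interface

Orientations are given as a rotation vector (axis times angle).
In Python, from cell import observe, imaging, arm gives the robot as it stands.
- The arm moves only by the tool apply_moves, never from a script. Its argument "commands" is a list of rows, each a list of 5 numbers: the opening in per cent of the stroke, from 0 (shut) to 100 (fully open), then the shift along the world's x, y, z in units of 0.06 m (1.0 is 0.06 m), then the turn about the world's z in units of 0.5 rad (1.0 is 0.5 rad). A call has 1 to 12 rows; each row shifts and turns the commanded pose from where the row before left it; what a row does not reach is not made up. A row lasts 1/8 s, in which the tool goes at most 62.5 mm and 10.7 degrees, less where a joint would pass 70% of its speed; a pose out of reach is approached as far as the arm can. A call with a number of a shift or a turn outside -1 to 1 is refused whole. A call with a gripper value outside its range is refused whole. The fingers move at their own pace and stop on an object; "newtons" is the grip in N (left out, the last holds). Time passes only in rows, so rows that do not move let the fingers close. It gives the time, the measured TCP pose, the force, the opening and the grip force at its end, in the units of the state.
- observe(): the state, without advancing time (a new reading comes with each control period).
- imaging.get_image(name): name is "scene" or "top"; returns (picture, depth): 384x512x3 uint8, red, green, blue; 384x512 float32, m along the optical axis (not along the pixel's ray), 0 where there is no reading.
- imaging.camera_params(name): a dict with "camera_matrix" (3x3 intrinsics, pixels), "origin" and "rotation" of the camera in the world. Camera axes: x right, y up, looking along -z (the intrinsics and any distortion apply to the point x, -y, -z); pixel columns grow to the right and rows downward; lengths in m; the calibration is good to about 2 mm. A picture is of the moment at which its call begins. camera_params takes no time and is no camera call.
- arm.sign_off(): hands the job in; it is judged then, once.
The state is a dict: "clock": time; "joints": joint angles; "dq": joint speeds; "joint_efforts": joint torques, N m; "position": TCP position; "ee_rot": TCP orientation; "force": force on the tool from outside, world axes, zero at the start; "ft_torque": the same for the moment, N m; "width": opening from 0.0 (shut) to 1.0 (fully open); "gripper_force": force on a finger pad.
Only numpy, scipy, OpenCV 4.12 (cv2) and the standard library are available. Lean on these libraries where they do the work, as an engineer would, in place of code of your own. Each camera call takes 0.05 s, during which the arm holds its last target. There are 200 camera calls.

## Working session

There is one attempt and no reset: what is moved stays moved. The work goes in short steps, Python scripts to look and compute and a tool call to move; the robot and the scene stay as the last step left them, time stands still between calls to the robot, and variables do not carry over. Pictures are saved under pics/ and viewed, at most 10 in all, crops included, and the job is handed in when it is done.

Besides the shell and the picture viewer there is one more tool, called after "Call:" as name(argument=value, ...), one argument or row to a line, values as JSON. apply_moves: Moves the arm, as the interface text tells. Its arguments: {"type":"object","properties":{"commands":{"type":"array"},"newtons":{"type":"number"}},"required":["commands"]}

```bash
mkdir -p pics
cat > h.py <<'E'
import numpy as np, cv2
from cell import observe, imaging, arm
def shot(n,f=None):
    p,d=imaging.get_image(n)
    np.savez(f'/tmp/{n}.npz',p=p,d=d)
    if f: cv2.imwrite('pics/'+f,p[:,:,::-1])
    return p,d
def last(n):
    z=np.load(f'/tmp/{n}.npz'); return z['p'],z['d']
def cloud(n,d):
    c=imaging.camera_params(n);K=np.array(c['camera_matrix']);R=np.array(c['rotation']);o=np.array(c['origin'])
    v,u=np.mgrid[:d.shape[0],:d.shape[1]]
    P=np.stack([(u-K[0,2])/K[0,0]*d,-(v-K[1,2])/K[1,1]*d,-d],-1)
    return P@R.T+o
E
python3 - <<'E'
from h import *
for n in('scene','top'):
    p,d=shot(n,n+'0.png'); c=imaging.camera_params(n); print(n,c)
print(arm.grasp_offset,observe())
E
```

```text
scene {'camera_matrix': array([[462.39851076,   0.        , 252.80902836],
       [  0.        , 462.39851076, 195.38798233],
       [  0.        ,   0.        ,   1.        ]]), 'origin': array([ 1.56190677, -0.32427937,  0.90648729]), 'rotation': array([0.75870574, 0.57342534, 1.15201341])}
top {'camera_matrix': array([[375.16409809,   0.        , 257.18340132],
       [  0.        , 375.16409809, 194.87894076],
       [  0.        ,   0.        ,   1.        ]]), 'origin': array([ 0.45105417, -0.02492529,  1.05435939]), 'rotation': array([ 0.12074647, -0.08582056, -1.57274037])}
0.0188 {'clock': 0.1, 'joints': array([ 1.22440374,  0.4351645 ,  0.02493022,  1.573982  , -0.01163765,
        1.13397616, -0.07510431]), 'dq': array([-0.00123192, -0.00074201,  0.00106043, -0.00302719,  0.00041278,
       -0.00042997, -0.0009137 ]), 'joint_efforts': array([ 2.07734054e-03, -6.69127464e+01,  9.87338796e-01, -3.15149295e+01,
       -6.05388754e-02,  3.73910903e-02,  2.31322076e-06]), 'position': array([ 0.15074579, -0.60609349,  0.22602529]), 'ee_rot': array([-3.11693691e+00, -3.81756916e-01,  3.80496875e-04]), 'force': array([-0.13749033, -0.12672441,  0.03164162]), 'ft_torque': array([-0.04098278,  0.0001633 , -0.02164184]), 'gripper_force': 0.0, 'width': 0.9979865665944372}
```

View pics/scene0.png

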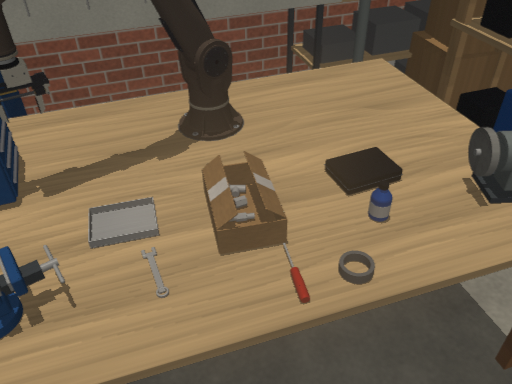

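View pics/top0.png

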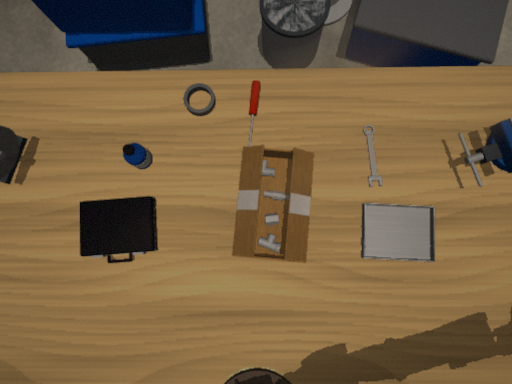

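The scene view shows the carton at centre with both flaps partly raised and the tray to the left in the image (-y). In the top view the elbow is at (268,168), the union at (275,196), the coupling at (272,218) and the tee at (269,243). The tray is at (398,232), the wrench at (373,155) and the bottle at (138,155).

```bash
sed -i "s/R=np.array(c\['rotation'\])/R=cv2.Rodrigues(np.array(c['rotation']))[0]/" h.py
python3 - <<'E'
from h import *
np.set_printoptions(precision=3,suppress=True)
p,d=last('top');P=cloud('top',d)
print('bench',P[300,150],P[100,330])
for n,(u,v) in dict(tray=(398,232),union=(275,196),coup=(272,217),bench=(330,220)).items(): print(n,P[v,u])
# flap cross sections
for v in (170,225):
    print(v);print(np.c_[np.arange(230,320,4),P[v,230:320:4]])
def rng(m,n):
    q=P[m]; q=q[np.isfinite(q).all(1)]; xy=(q[:,:2]*1000).astype(np.float32); print(n,len(q),cv2.minAreaRect(xy),np.median(q[:,2]))
g=np.zeros(d.shape,bool); g[195:270,355:442]=1
rng(g&(P[...,2]>.015)&(P[...,2]<.04),'tray')
g[:]=0; g[135:270,225:320]=1
rng(g&(P[...,2]>.05),'cartonflaps')
# carton floor fittings
hsv=cv2.cvtColor(p,cv2.COLOR_RGB2HSV)
g[:]=0; g[150:258,258:290]=1
m=(g&(hsv[...,1]<60)&(P[...,2]<.05)&(P[...,2]>.01)).astype(np.uint8)
n,l,s,c=cv2.connectedComponentsWithStats(m)
for i in range(1,n):
    if s[i,4]>15: print(s[i],c[i]); rng(l==i,i)
# same in scene
q,e=last('scene');Q=cloud('scene',e)
h2=cv2.cvtColor(q,cv2.COLOR_RGB2HSV)
print('scene bench',Q[280,200],Q[220,120])
E
```

```text
bench [0.301 0.293 0.005] [ 0.869 -0.215  0.   ]
tray [ 0.484 -0.39   0.006]
union [ 0.583 -0.051  0.03 ]
coup [ 0.525 -0.043  0.034]
bench [ 0.518 -0.205 -0.   ]
170
[[230.      0.663   0.076  -0.002]
 [234.      0.663   0.065  -0.001]
 [238.      0.663   0.053  -0.001]
 [242.      0.644   0.036   0.095]
 [246.      0.643   0.025   0.096]
 [250.      0.641   0.014   0.109]
 [254.      0.639   0.004   0.116]
 [258.      0.638  -0.007   0.124]
 [262.      0.656  -0.016   0.03 ]
 [266.      0.656  -0.027   0.03 ]
 [270.      0.657  -0.038   0.027]
 [274.      0.656  -0.049   0.03 ]
 [278.      0.661  -0.061   0.006]
 [282.      0.66   -0.072   0.007]
 [286.      0.661  -0.084   0.003]
 [290.      0.66   -0.095   0.007]
 [294.      0.636  -0.097   0.129]
 [298.      0.638  -0.108   0.117]
 [302.      0.639  -0.119   0.113]
 [306.      0.64   -0.129   0.106]
 [310.      0.642  -0.141   0.094]
 [314.      0.661  -0.164  -0.   ]
 [318.      0.661  -0.175   0.001]]
225
[[230.      0.506   0.075   0.   ]
 [234.      0.506   0.064  -0.003]
 [238.      0.501   0.045   0.097]
 [242.      0.5   
[... 981 characters left out ...]
8 169.707]
1 123 ((663.8367919921875, -33.267547607421875), (34.033607482910156, 40.27264404296875), 86.00704193115234) 0.027219016269062868
[264 191  25   9 158] [276.228 195.013]
2 158 ((586.78955078125, -54.231788635253906), (67.84632110595703, 20.632970809936523), 82.47486877441406) 0.026522098814483752
[265 213  14  12 130] [271.346 218.738]
3 130 ((521.18115234375, -41.36421203613281), (27.858524322509766, 35.06486511230469), 7.240603446960449) 0.03214327923481053
[258 234  23  18 225] [269.453 242.649]
4 225 ((459.81951904296875, -36.2913703918457), (59.12836456298828, 38.362876892089844), 67.6473388671875) 0.027754015159137335
scene bench [ 0.767 -0.223  0.001] [ 0.468 -0.393  0.006]
```

Call:
apply_moves(
  commands=[
    [100,0.3,0.4,0.1,0.1],
    [50,0.43,0.58,0,0.16],
    [0,0.43,0.58,0,0.16],
    [0,0.43,0.58,0,0.16],
    [0,0.43,0.58,0,0.16],
    [0,0.43,0.58,0,0.16],
    [0,0.43,0.58,0,0.16],
    [0,0.43,0.58,0,0.16],
    [0,0.43,0.58,0,0.16],
    [0,0.43,0.58,0,0.16],
    [0,0.43,0.58,0,0.16],
    [0,0.43,0.58,0,0.16],
  ],
)

```text
clock: 1.6
position: [0.4531, -0.1986, 0.2326]
ee_rot: [-2.614, -1.743, 0.0]
force: [0.7, -0.6, -0.3]
width: 0.004
gripper_force: 0.0
```

```bash
cat > s.py <<'E'
from h import *
C=np.array([.559,-.046]);A=-.095
ex=np.array([np.cos(A),np.sin(A)]);ey=np.array([-ex[1],ex[0]])
def st():
    o=observe();p=o['position'];R=cv2.Rodrigues(o['ee_rot'])[0]
    print('t%.2f'%o['clock'],'pos',p.round(4),'carton xy',((p[:2]-C)@np.c_[ex,ey]).round(4),'toolY deg %.1f'%np.degrees(np.arctan2(R[1,1],R[0,1])),'tilt',R[2].round(3),'F',o['force'].round(2),'w %.3f'%o['width'],'gf %.1f'%o['gripper_force'],'q',o['joints'].round(2))
    return o
def to(x,y,z,deg=None,carton=True):
    o=observe();p=o['position'];t=C+x*ex+y*ey if carton else np.array([x,y])
    print('units to target',((np.r_[t,z]-p)/.06).round(3))
E
python3 -c "
from s import *
st();to(0,0,.2)"
```

```text
t1.60 pos [ 0.4531 -0.1986  0.2326] carton xy [-0.091  -0.1619] toolY deg -22.6 tilt [-0. -0. -1.] F [ 0.67 -0.63 -0.33] w 0.004 gf 0.0 q [ 0.63  0.25 -0.4   1.85  0.11  1.06 -0.2 ]
units to target [ 1.765  2.543 -0.543]
```

Call:
apply_moves(
  commands=[
    [0,0.35,0.5,0,0.15],
    [0,0.35,0.5,0,0.15],
    [0,0.35,0.5,0,0.15],
    [0,0.35,0.5,0,0.15],
    [0,0.36,0.54,0,0],
    [0,0,0,-0.4,0],
    [0,0,0,-0.6,0],
    [0,0,0,-0.6,0],
    [0,0,0,-0.5,0],
    [0,0,0,-0.3,0],
    [0,0,0,-0.14,0],
    [0,0,0,0,0],
  ],
)

```text
clock: 3.1
position: [0.5584, -0.0473, 0.0804]
ee_rot: [-2.327, -2.111, 0.0]
force: [-0.7, 0.2, 0.6]
width: 0.007
gripper_force: 0.0
```

```bash
python3 -c "
from s import *
st();to(0,.02,.08);shot('scene','s1.png');shot('top')"
```

```text
t3.10 pos [ 0.5584 -0.0473  0.0804] carton xy [-0.0005 -0.0014] toolY deg -5.6 tilt [ 0. -0. -1.] F [-0.68  0.23  0.65] w 0.007 gf 0.0 q [ 0.31  0.54 -0.45  1.86  0.31  0.81 -0.4 ]
units to target [ 0.042  0.353 -0.007]
```

View pics/s1.png

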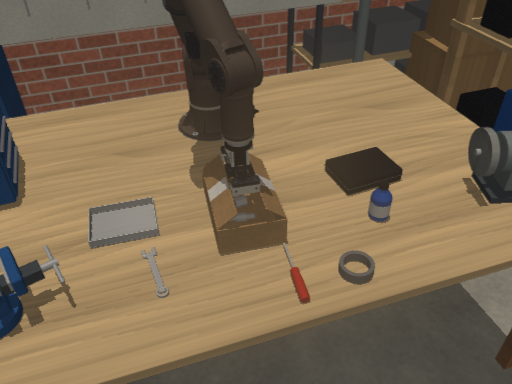

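Call:
apply_moves(
  commands=[
    [0,0.02,0.2,0,0],
    [0,0.02,0.17,0.02,0],
    [0,0.006,0.06,0.1,0],
    [0,0.006,0.065,0.1,0],
    [0,0.008,0.08,0.1,0],
    [0,0.008,0.08,0.09,0],
    [0,0.009,0.1,0.08,0],
    [0,0.009,0.1,0.08,0],
    [0,0.01,0.11,0.06,0],
    [0,0.01,0.11,0.05,0],
    [0,0.01,0.11,0.04,0],
    [0,0,0,0,0],
  ],
)

```text
clock: 4.7
position: [0.5653, 0.0247, 0.1237]
ee_rot: [-2.325, -2.112, -0.001]
force: [-0.1, -0.2, 0.2]
width: 0.005
gripper_force: 0.0
```

```bash
cat >> s.py <<'E'
def flaps():
    p,d=shot('top');P=cloud('top',d)
    q=P[130:275,215:335].reshape(-1,3);xy=(q[:,:2]-C)@np.c_[ex,ey]
    m=(q[:,2]>.05)&(abs(xy[:,0])<.13)&(q[:,2]<.17)
    for lo in np.arange(-.17,.17,.01):
        k=m&(xy[:,1]>=lo)&(xy[:,1]<lo+.01)&(abs(xy[:,0])>.1)
        if k.sum()>4: print('%.3f n%d zmed %.3f'%(lo+.005,k.sum(),np.median(q[k,2])),end='; ')
    print()
E
python3 -c "
from s import *
st();flaps();to(0,.08,.12)"
```

```text
t4.70 pos [0.5653 0.0247 0.1237] carton xy [-0.0004  0.071 ] toolY deg -5.5 tilt [ 0.  0. -1.] F [-0.08 -0.25  0.24] w 0.005 gf 0.0 q [ 0.2   0.5  -0.48  1.81  0.28  0.9  -0.49]
-0.095 n20 zmed 0.090; -0.085 n37 zmed 0.095; -0.075 n43 zmed 0.103; -0.065 n40 zmed 0.111; -0.055 n44 zmed 0.118; -0.045 n43 zmed 0.125; -0.035 n17 zmed 0.130; 
units to target [ 0.023  0.159 -0.059]
```

Call:
apply_moves(
  commands=[
    [0,0.015,0.16,0.05,0],
    [0,0.015,0.16,0.05,0],
    [0,0.01,0.11,0,0],
    [0,0.01,0.11,0,0],
    [0,0.007,0.07,-0.04,0],
    [0,0.006,0.07,-0.04,0],
    [0,0.006,0.07,-0.05,0],
    [0,0.006,0.07,-0.06,0],
    [0,0.004,0.04,-0.06,0],
    [0,0,0,0,0],
    [0,0,0,0,0],
  ],
)

```text
clock: 6.12
position: [0.57, 0.0753, 0.1145]
ee_rot: [2.327, 2.111, -0.0]
force: [0.8, 0.3, 0.3]
width: 0.003
gripper_force: 0.0
```

```bash
python3 -c "
from s import *
st();flaps();to(0,.122,.115)"
```

```text
t6.12 pos [0.57   0.0753 0.1145] carton xy [-0.0006  0.1218] toolY deg -5.6 tilt [-0.  0. -1.] F [0.77 0.34 0.26] w 0.003 gf 0.0 q [ 0.11  0.52 -0.47  1.8   0.29  0.9  -0.59]
-0.095 n41 zmed 0.090; -0.085 n79 zmed 0.096; -0.075 n88 zmed 0.104; -0.065 n84 zmed 0.111; -0.055 n77 zmed 0.118; -0.045 n76 zmed 0.126; -0.035 n27 zmed 0.129; 0.085 n9 zmed 0.070; 0.095 n23 zmed 0.086; 0.115 n9 zmed 0.101; 
units to target [0.01  0.004 0.006]
```

Call:
apply_moves(
  commands=[
    [0,0,-0.05,0.3,0],
    [0,-0.02,-0.2,0.4,0],
    [0,-0.04,-0.4,0.3,0],
    [0,-0.05,-0.5,0,0],
    [0,-0.05,-0.5,0,0],
    [0,-0.03,-0.3,-0.1,0],
    [0,0,-0.08,-0.4,0],
    [0,0,0,-0.5,0],
    [0,0,0,-0.35,0],
    [0,0,0,-0.15,0],
    [0,0,0,0,0],
  ],
)

```text
clock: 7.55
position: [0.5585, -0.0461, 0.0845]
ee_rot: [-2.326, -2.111, 0.0]
force: [0.2, 0.0, 0.5]
width: 0.003
gripper_force: 0.0
```

```bash
python3 -c "
from s import *
st();flaps();to(0,-.02,.085)"
```

```text
t7.55 pos [ 0.5585 -0.0461  0.0845] carton xy [-0.0005 -0.0002] toolY deg -5.5 tilt [ 0. -0. -1.] F [0.21 0.   0.54] w 0.003 gf 0.0 q [ 0.31  0.53 -0.44  1.86  0.3   0.81 -0.39]
-0.095 n11 zmed 0.090; -0.085 n8 zmed 0.093; 0.085 n16 zmed 0.074; 0.095 n88 zmed 0.087; 0.105 n100 zmed 0.094; 0.115 n98 zmed 0.101; 0.125 n97 zmed 0.109; 0.135 n91 zmed 0.115; 0.145 n48 zmed 0.123; 
units to target [-0.03  -0.329 -0.001]
```

Call:
apply_moves(
  commands=[
    [0,-0.02,-0.2,0,0],
    [0,-0.02,-0.17,0.02,0],
    [0,-0.006,-0.06,0.1,0],
    [0,-0.006,-0.065,0.1,0],
    [0,-0.008,-0.08,0.1,0],
    [0,-0.008,-0.08,0.09,0],
    [0,-0.009,-0.1,0.08,0],
    [0,-0.009,-0.1,0.07,0],
    [0,-0.01,-0.11,0.05,0],
    [0,-0.01,-0.11,0.04,0],
    [0,-0.01,-0.11,0.03,0],
    [0,0,0,0,0],
  ],
)

```text
clock: 9.1
position: [0.5515, -0.1184, 0.1254]
ee_rot: [2.328, 2.11, -0.0]
force: [0.6, 0.7, 0.3]
width: 0.003
gripper_force: 0.0
```

```bash
python3 -c "
from s import *
st();flaps();to(0,-.09,.13)"
```

```text
t9.10 pos [ 0.5515 -0.1184  0.1254] carton xy [-0.0006 -0.0728] toolY deg -5.6 tilt [-0.  0. -1.] F [0.63 0.7  0.29] w 0.003 gf 0.0 q [ 0.45  0.49 -0.46  1.81  0.27  0.9  -0.23]
-0.095 n25 zmed 0.078; -0.085 n28 zmed 0.154; 0.085 n20 zmed 0.066; 0.095 n99 zmed 0.087; 0.105 n94 zmed 0.095; 0.115 n101 zmed 0.102; 0.125 n96 zmed 0.109; 0.135 n88 zmed 0.115; 0.145 n50 zmed 0.123; 
units to target [-0.018 -0.296  0.078]
```

Right flap is upright (edge at z 0.154, y' −0.085). Folding it over the same way.

Call:
apply_moves(
  commands=[
    [0,-0.015,-0.15,0.04,0],
    [0,-0.015,-0.15,0.04,0],
    [0,-0.01,-0.11,0,0],
    [0,-0.01,-0.11,0,0],
    [0,-0.007,-0.07,-0.04,0],
    [0,-0.006,-0.07,-0.04,0],
    [0,-0.006,-0.07,-0.06,0],
    [0,-0.006,-0.06,-0.06,0],
    [0,-0.004,-0.04,-0.06,0],
    [0,0,0,0,0],
    [0,0,0,0.3,0],
    [0,0,0,0.6,0],
  ],
)

```text
clock: 10.65
position: [0.5462, -0.167, 0.1692]
ee_rot: [-2.325, -2.11, 0.001]
force: [-0.2, 0.7, -0.2]
width: 0.004
gripper_force: 0.0
```

```bash
python3 -c "
from s import *
st();flaps();to(0,-.16,.3)"
```

```text
t10.65 pos [ 0.5462 -0.167   0.1692] carton xy [-0.0013 -0.1217] toolY deg -5.5 tilt [ 0.001 -0.002 -1.   ] F [-0.16  0.68 -0.25] w 0.004 gf 0.0 q [ 0.54  0.45 -0.47  1.75  0.23  1.   -0.11]
-0.155 n8 zmed 0.122; -0.145 n54 zmed 0.120; -0.135 n55 zmed 0.114; -0.125 n54 zmed 0.107; -0.115 n53 zmed 0.101; -0.105 n78 zmed 0.094; -0.095 n112 zmed 0.087; -0.085 n13 zmed 0.070; 0.085 n15 zmed 0.068; 0.095 n100 zmed 0.087; 0.105 n95 zmed 0.094; 0.115 n93 zmed 0.101; 0.125 n103 zmed 0.109; 0.135 n91 zmed 0.115; 0.145 n47 zmed 0.123; 
units to target [-0.09  -0.636  2.084]
```

Call:
apply_moves(
  commands=[
    [20,-0.2,-0.4,0.4,0],
    [45,-0.3,-0.5,0.4,0],
    [45,-0.3,-0.6,0.3,0],
    [45,-0.2,-0.5,0,0],
    [45,0,0,0,0],
  ],
)

```text
clock: 11.32
position: [0.4857, -0.2904, 0.236]
ee_rot: [2.33, 2.104, -0.001]
force: [0.6, 0.9, -0.1]
width: 0.444
gripper_force: 0.0
```

```bash
cat > u.py <<'E'
from s import *
p,d=shot('top');P=cloud('top',d);q,e=shot('scene')
cv2.imwrite('pics/crop2.png',np.hstack([cv2.resize(p[135:270,205:335],None,fx=3.4,fy=4)[:,:,::-1],cv2.resize(q[150:255,190:300],None,fx=3,fy=540/105)[:,:,::-1]]))
for n,im,D in(('top',p,d),('scene',q,e)):
    X=cloud(n,D);h=cv2.cvtColor(im,cv2.COLOR_RGB2HSV);xy=(X[...,:2]-C)@np.c_[ex,ey]
    m=((h[...,1]<70)&(abs(xy[...,0])<.137)&(abs(xy[...,1])<.085)&(X[...,2]>.012)&(X[...,2]<.045)).astype(np.uint8)
    k,l,s,c=cv2.connectedComponentsWithStats(m)
    for i in range(1,k):
        if s[i,4]>30:
            z=X[l==i]; r=cv2.minAreaRect((z[:,:2]*1000).astype(np.float32)); print(n,s[i],np.round(r[0],1),np.round(r[1],1),round(r[2],1),'z95 %.3f'%np.percentile(z[:,2],95),'cart',xy[l==i].mean(0).round(4), 'span x',z[:,0].min().round(4),z[:,0].max().round(4))
st()
E
python3 u.py
```

```text
top [259 160  16  16 177] [664.6 -28.7] [43.2 41. ] 86.8 z95 0.031 cart [0.0985 0.0302] span x 0.6433 0.6859
top [264 191  28   9 179] [586.5 -58. ] [76.2 20.8] 81.8 z95 0.031 cart [ 0.0281 -0.0087] span x 0.5754 0.5984
top [265 213  14  12 138] [521.4 -41.3] [28.7 35.1] 6.0 z95 0.036 cart [-0.0384  0.0009] span x 0.5066 0.5366
top [258 234  23  19 230] [460.  -36.5] [59.1 39.2] 67.2 z95 0.032 cart [-0.1035  0.0009] span x 0.4307 0.4795
scene [226 184  20  12 163] [463.7 -35.3] [60.7 38.3] 77.2 z95 0.032 cart [-0.0968  0.0001] span x 0.4407 0.4826
scene [233 196  14  11 116] [525.1 -40.8] [27.6 37.7] 6.0 z95 0.035 cart [-0.0307  0.0014] span x 0.511 0.5407
scene [228 213  27   9 173] [589.6 -58.8] [75.3 25.4] 86.8 z95 0.030 cart [ 0.0342 -0.0105] span x 0.5769 0.6027
t11.43 pos [ 0.4871 -0.2869  0.2355] carton xy [-0.0487 -0.2467] toolY deg -5.6 tilt [ 0.     0.001 -1.   ] F [0.68 1.27 0.57] w 0.446 gf 0.0 q [ 0.77  0.37 -0.45  1.68  0.18  1.13  0.17]
```

View pics/crop2.png

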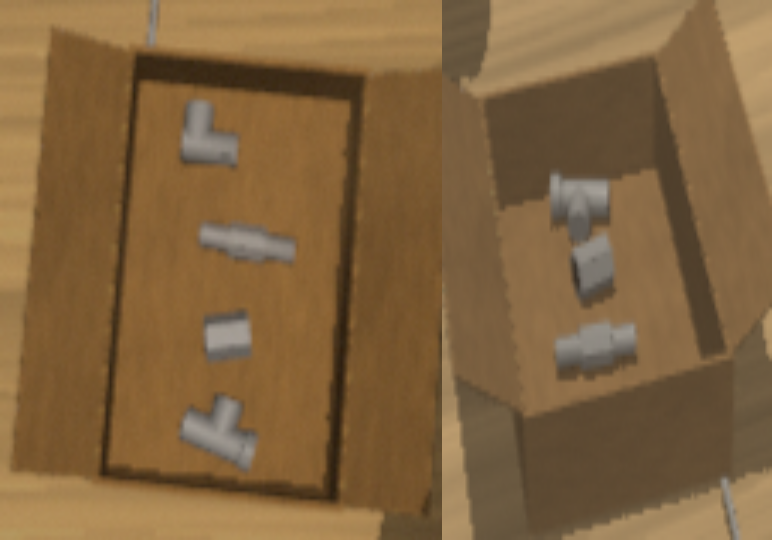

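Both flaps are folded back. In the top half of the crop the union (tube with collar) is at about (247,242), between the elbow (208,135) and the coupling (227,337). The scene view confirms this at (597,347). Moving over it.

Call:
apply_moves(
  commands=[
    [45,0.4,0.6,0,-0.04],
    [45,0.5,0.8,0,0],
    [45,0.4,0.9,0,0],
    [45,0.25,0.8,0,0],
    [45,0.12,0.72,-0.1,0],
    [45,0,0,-0.5,0],
    [45,0,0,-0.6,0],
    [45,0,0,-0.4,0],
    [45,0,0,0,0],
  ],
)

```text
clock: 12.55
position: [0.5859, -0.0565, 0.1373]
ee_rot: [-2.343, -2.088, 0.003]
force: [0.9, -0.3, 0.1]
width: 0.448
gripper_force: 0.0
```

```bash
python3 -c "
from s import *
st();to(.587,-.058,.01,carton=False)
shot('scene','s3.png')"
```

```text
t12.55 pos [ 0.5859 -0.0565  0.1373] carton xy [ 0.0278 -0.0079] toolY deg -6.6 tilt [ 0.001 -0.003 -1.   ] F [ 0.93 -0.29  0.07] w 0.448 gf 0.0 q [ 0.34  0.51 -0.48  1.74  0.28  0.96 -0.36]
units to target [ 0.019 -0.025 -2.122]
```

View pics/s3.png

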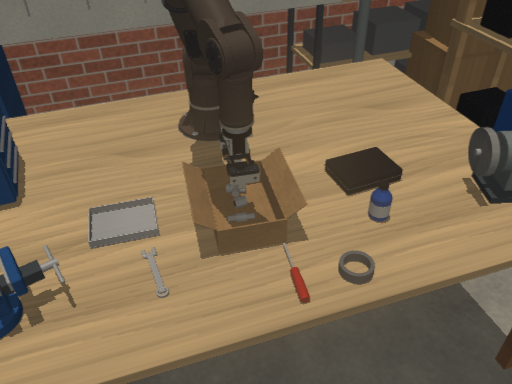

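The gripper is centred inside the open flaps, with the union at (241,217) just below the fingers. Descending.

Call:
apply_moves(
  commands=[
    [45,0.02,-0.02,-0.3,0],
    [45,0,0,-0.4,0],
    [45,0,0,-0.4,0],
    [45,0,0,-0.35,0],
    [45,0,0,-0.25,0],
    [45,0,0,-0.2,0],
    [45,0,0,-0.12,0],
    [45,0,0,-0.07,0],
    [45,0,0,0,0],
  ],
  newtons=25,
)

```text
clock: 13.72
position: [0.5883, -0.0593, 0.0132]
ee_rot: [2.347, 2.088, 0.0]
force: [-0.0, -0.4, -0.4]
width: 0.453
gripper_force: 0.0
```

Call:
apply_moves(
  commands=[
    [20,0,0,0,0],
    [10,0,0,0,0],
    [10,0,0,0,0],
    [10,0,0,0,0],
    [10,0,0,0,0],
  ],
)

```text
clock: 14.35
position: [0.5883, -0.0594, 0.0134]
ee_rot: [2.347, 2.087, 0.0]
force: [-1.8, -0.5, 5.6]
width: 0.257
gripper_force: 25.0
```

```bash
python3 -c "
from s import *
st()"
```

```text
t14.35 pos [ 0.5883 -0.0594  0.0134] carton xy [ 0.0305 -0.0106] toolY deg -6.7 tilt [-0.  0. -1.] F [-1.79 -0.52  5.64] w 0.257 gf 25.0 q [ 0.29  0.67 -0.41  1.83  0.38  0.72 -0.45]
```

Call:
apply_moves(
  commands=[
    [10,0,0,0.1,0],
    [10,0,0,0.2,0],
    [10,0,0,0.35,0],
    [10,0,0,0.5,0],
    [10,0,0,0.5,0],
    [10,0,0,0.5,0],
    [10,0,0,0.4,0],
    [10,0,0,0.3,0],
    [10,0,0,0.15,0],
    [10,0,0,0,0],
  ],
)

```text
clock: 15.6
position: [0.5883, -0.0594, 0.1934]
ee_rot: [2.347, 2.087, 0.0]
force: [0.2, 0.6, -0.2]
width: 0.256
gripper_force: 25.0
```

```bash
python3 -c "
from s import *
st();to(.485,-.387,.2,carton=False);flaps()
p,d=shot('scene','s4.png')
cv2.imwrite('pics/c4.png',cv2.resize(p[100:260,170:310],None,fx=3.5,fy=3.5)[:,:,::-1])"
```

```text
t15.60 pos [ 0.5883 -0.0594  0.1934] carton xy [ 0.0305 -0.0105] toolY deg -6.7 tilt [-0.     0.001 -1.   ] F [ 0.21  0.62 -0.17] w 0.256 gf 25.0 q [ 0.36  0.46 -0.5   1.67  0.24  1.07 -0.33]
units to target [-1.722 -5.461  0.11 ]
0.085 n17 zmed 0.069; 0.095 n101 zmed 0.087; 0.105 n97 zmed 0.095; 0.115 n94 zmed 0.101; 0.125 n100 zmed 0.109; 0.135 n89 zmed 0.115; 0.145 n46 zmed 0.123;
```

View pics/c4.png

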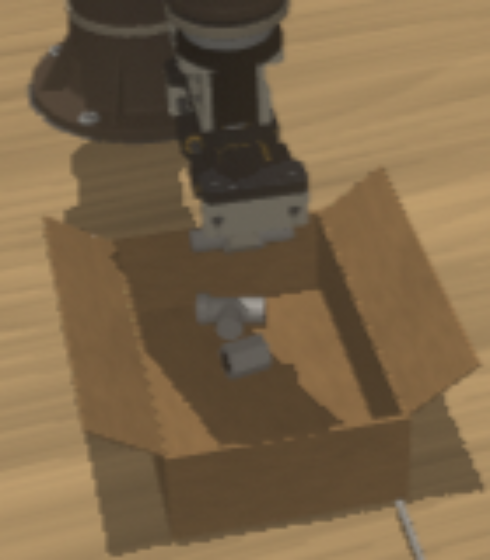

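The union is held at the fingers (about (215,238)), with the tee and coupling still on the carton floor below. Carrying it to the tray.

Call:
apply_moves(
  commands=[
    [10,-0.08,-0.25,0,0],
    [10,-0.15,-0.5,0,0],
    [10,-0.19,-0.6,0,0],
    [10,-0.19,-0.6,0,0],
    [10,-0.19,-0.6,0,0],
    [10,-0.19,-0.6,0,0],
    [10,-0.19,-0.6,0,0.03],
    [10,-0.19,-0.6,0,0.03],
    [10,-0.16,-0.5,0,0.03],
    [10,-0.12,-0.4,-0.1,0.03],
    [10,-0.07,-0.21,-0.2,0],
    [10,0,0,-0.3,0],
  ],
)

```text
clock: 17.2
position: [0.4842, -0.388, 0.1559]
ee_rot: [-2.286, -2.154, 0.0]
force: [0.1, 0.3, -1.5]
width: 0.252
gripper_force: 25.0
```

Call:
apply_moves(
  commands=[
    [10,0,0,-0.4,0],
    [10,0,0,-0.5,0],
    [10,0,0,-0.5,0],
    [10,0,0,-0.35,0],
    [10,0,0,-0.25,0],
    [10,0,0,-0.1,0],
    [10,0,0,0,0],
  ],
)

```text
clock: 18.08
position: [0.4852, -0.3866, 0.031]
ee_rot: [-2.283, -2.157, -0.0]
force: [0.5, 0.5, -0.1]
width: 0.26
gripper_force: 25.0
```

```bash
python3 -c "
from s import *
st();to(.485,-.387,.0115,carton=False)
shot('scene');flaps()
p,d=last('scene');cv2.imwrite('pics/c5.png',cv2.resize(p[120:270,60:260],None,fx=3.5,fy=3.5)[:,:,::-1])"
```

```text
t18.07 pos [ 0.4852 -0.3866  0.031 ] carton xy [-0.0411 -0.346 ] toolY deg -3.2 tilt [ 0.  0. -1.] F [ 0.46  0.47 -0.06] w 0.260 gf 25.0 q [ 0.84  0.67 -0.38  1.75  0.33  0.78  0.24]
units to target [-0.004 -0.007 -0.326]
-0.155 n6 zmed 0.124; -0.145 n76 zmed 0.121; -0.135 n103 zmed 0.114; -0.125 n106 zmed 0.108; -0.115 n98 zmed 0.101; -0.105 n96 zmed 0.094; -0.095 n119 zmed 0.086; -0.085 n6 zmed 0.074; 0.085 n18 zmed 0.069; 0.095 n101 zmed 0.087; 0.105 n97 zmed 0.094; 0.115 n98 zmed 0.102; 0.125 n97 zmed 0.109; 0.135 n90 zmed 0.116; 0.145 n48 zmed 0.123;
```

View pics/c5.png

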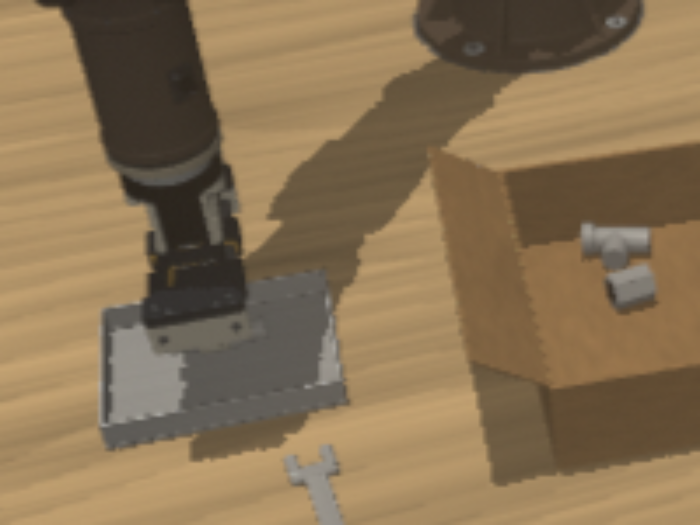

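The gripper is above the tray middle (about (195,340)), with the carton flaps still folded back. Lowering gently until contact.

Call:
apply_moves(
  commands=[
    [10,0,0,-0.12,0],
    [10,0,0,-0.08,0],
    [10,0,0,-0.05,0],
    [10,0,0,-0.03,0],
    [10,0,0,0,0],
  ],
)

```text
clock: 18.8
position: [0.485, -0.3869, 0.0142]
ee_rot: [-2.284, -2.157, -0.0]
force: [-0.2, 0.2, -0.1]
width: 0.259
gripper_force: 25.0
```

Call:
apply_moves(
  commands=[
    [10,0,0,-0.02,0],
    [10,0,0,-0.02,0],
    [10,0,0,0,0],
  ],
)

```text
clock: 19.18
position: [0.485, -0.3869, 0.0119]
ee_rot: [-2.284, -2.157, 0.0]
force: [0.3, -0.8, -0.2]
width: 0.258
gripper_force: 25.0
```

Call:
apply_moves(
  commands=[
    [10,0,0,-0.015,0],
    [10,0,0,-0.015,0],
    [10,0,0,0,0],
  ],
)

```text
clock: 19.55
position: [0.4851, -0.387, 0.0114]
ee_rot: [2.284, 2.157, -0.0]
force: [-4.6, 2.6, 12.3]
width: 0.256
gripper_force: 25.0
```

Contact (12 N upward). Opening the fingers slightly, then rising.

Call:
apply_moves(
  commands=[
    [30,0,0,0.01,0],
    [40,0,0,0,0],
    [50,0,0,0,0],
    [50,0,0,0,0],
    [50,0,0,0.15,0],
    [50,0,0,0.3,0],
    [50,0,0,0.5,0],
    [50,0,0,0.6,0],
    [50,0,0,0.6,0],
    [50,0,0,0.6,0],
    [50,-0.5,0,0.3,0],
    [50,-0.7,0,0,0],
  ],
)

```text
clock: 21.05
position: [0.4143, -0.3871, 0.1969]
ee_rot: [2.278, 2.156, 0.002]
force: [0.3, -0.7, -1.0]
width: 0.499
gripper_force: 0.0
```

Call:
apply_moves(
  commands=[
    [50,-0.7,0,0,0],
    [50,-0.5,0,0,0],
    [50,0,0,0,0],
    [50,0,0,0,0],
  ],
)

```text
clock: 21.55
position: [0.342, -0.387, 0.1948]
ee_rot: [2.282, 2.156, 0.001]
force: [-0.0, 0.1, -0.4]
width: 0.502
gripper_force: 0.0
```

```bash
python3 -c "
from s import *
st();flaps();shot('scene','s6.png');p,d=last('top')
P=cloud('top',d);g=np.zeros(d.shape,bool);g[209:256,367:430]=1
k=P[g&(P[...,2]>.012)];print(cv2.minAreaRect((k[:,:2]*1000).astype(np.float32)),np.percentile(k[:,2],95))
cv2.imwrite('pics/t6.png',cv2.resize(p[110:280,100:460],None,fx=2.2,fy=2.2)[:,:,::-1])"
```

```text
t21.55 pos [ 0.342  -0.387   0.1948] carton xy [-0.1837 -0.3601] toolY deg -3.3 tilt [-0.001  0.002 -1.   ] F [-0.02  0.07 -0.42] w 0.502 gf 0.0 q [ 1.1   0.33 -0.46  1.85  0.17  1.    0.52]
-0.155 n7 zmed 0.123; -0.145 n76 zmed 0.120; -0.135 n102 zmed 0.114; -0.125 n103 zmed 0.107; -0.115 n100 zmed 0.101; -0.105 n98 zmed 0.094; -0.095 n118 zmed 0.086; -0.085 n6 zmed 0.061; 0.085 n15 zmed 0.069; 0.095 n99 zmed 0.087; 0.105 n102 zmed 0.095; 0.115 n91 zmed 0.102; 0.125 n103 zmed 0.109; 0.135 n92 zmed 0.115; 0.145 n46 zmed 0.122; 
((464.3160095214844, -225.0312042236328), (399.9400329589844, 68.93199920654297), 89.45220947265625) 0.43281707128190117
```

View pics/t6.png

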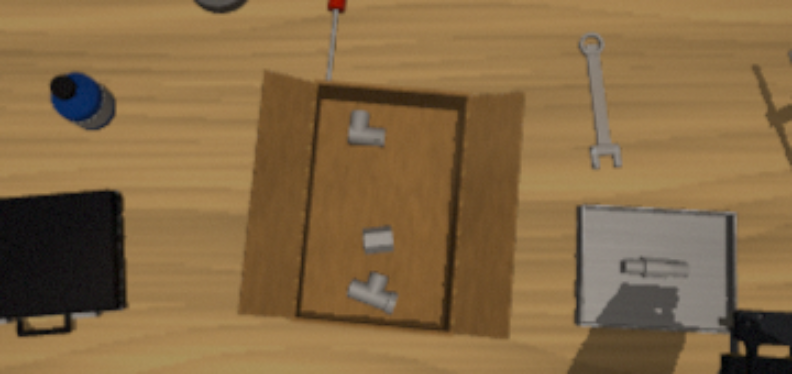

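The union lies in the tray at (655,268). The flaps are folded back, the elbow, coupling and tee are still in the carton, and the wrench and bottle have not moved. Handing in.

```bash
python3 -c "
from h import *
print(arm.sign_off())"
```

```text
the job is handed in; nothing more can be done
None
```

Job handed in at about 21.6 s: both flaps are folded back to about 2.5 rad, the union is set down in the tray, and the other fittings, the wrench and the bottle are where they were.

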